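# Ready the diamond plate for cleaning

## Robot

A 6-joint arm with a two-finger parallel gripper is mounted at the origin on the work surface. World frame = base frame: x ahead of the robot, y to its left, z up, the work surface at z = 0. Lengths are in m, angles in degrees, forces in N, time in s.
With the tool pointing down it reaches from about 0.35 to 0.725 m from the base axis. Payload 4.3 kg.
Tool frame: the origin (TCP) lies between the finger pads; the fingertips stand 8 mm ahead of it and the grasp point (between the pads) lies 11 mm behind it; z points along the fingers, y is the line along which they close (so a half turn about z gives the same grasp; the last joint's range is limited). The gripper opens to 85 mm and grips with 20 to 120 N. Pads are 22 mm wide; open, the fingers measure 114 mm over their backs; the gripper's body (76 mm by 85 mm) begins 54 mm behind the grasp point. The pads swing forward as they close: fully open they stand 13 mm farther back than shut.
Start: joints at [-72.095, 21.618, 4.641, 73.018, 0, 83.68], TCP at [0.236, -0.524, 0.239] pointing down, gripper open.
Joint ranges: [-156.06, 156.06], [-48.1, 94.91], [-58.44, 69.94], [-101.28, 121.22], [-78.64, 73.56], [-180, 180]. Speed limits (degrees/s): [147.25, 147.25, 180, 180, 180, 180].

## Interface

Orientations are given as a 3x3 rotation matrix whose columns are the frame's x, y, z axes.
In Python, from plant import arm, eyes, recognise, silhouettes gives the robot as it stands.
- The arm moves only by the tool arm_command, never from a script. Its argument "steps" is a list of rows, each a list of 7 numbers: the shift along the tool's x, y, z in mm, then the turn, a rotation vector about the tool's x, y, z in degrees, then the opening in per cent of the stroke, from 0 (shut) to 100 (fully open). In form: [[tx, ty, tz, ax, ay, az, gripper], ...]. A call has 1 to 12 rows; each row shifts and turns the commanded pose from where the row before left it, along the tool's axes as they then stand; what a row does not reach is not made up. A row lasts 1/8 s, in which the tool goes at most 62.5 mm and 10.7 degrees, less where a joint would pass 70% of its speed; a pose out of reach is approached as far as the arm can. A call is refused whole if a number of a shift passes 62.5 or a number of a turn 10.7, either way. A call with a gripper value outside its range is refused whole. The fingers move at their own pace and stop on an object; "grip_force" is the grip in N (left out, the last holds). Time passes only in rows, so rows that do not move let the fingers close. It gives the time, the measured TCP pose, the force, the opening and the grip force at its end, in the units of the state.
- arm.get_obs(): the state, without advancing time (a new reading comes with each control period).
- eyes.capture(name): name is "scene" or "top" or "wrist"; returns the picture (420x560x3 uint8, blue, green, red); there is no depth.
- eyes.camera_params(name): a dict with "fx", "fy", "cx", "cy" (pixels), "dist_coeffs" ([k1, k2, p1, p2, k3] as OpenCV has them; the pictures are not rectified), "R" (3x3) and "t" (3): a world point X has camera coordinates R X + t; the wrist camera has in their place "mount" (4x4, takes a point from camera to tool coordinates, whose origin is the TCP and whose axes are the flange's). Camera axes: x right, y down, z forward; pixel columns grow to the right and rows downward; lengths in m; the calibration is good to about 2 mm. A picture is of the moment at which its call begins: read the wrist's pose just before it. camera_params takes no time and is no camera call.
- arm.sign_off(): hands the job in; it is judged then, once.
Trained networks look in the newest picture that a camera, given by its name, has taken for a name from the list of things; names that differ only in an ending like _2 or _b are one class to them, and where a whole thing is asked for, a point or a joint stands for the part that bears it (a point fixed in the world has none). Each returns a list of dicts, best first, with "p" (0 to 1); they miss things now and then, are a little off and sometimes report something else, mostly with a low value. They report only what shows in the picture. A call takes as long as a camera call. They do not tell look-alikes from the thing itself.
- recognise(camera, target): "location" ([x, y, z] in m, in world coordinates, good to about 4 mm: the middle of the surface that is visible of it).
- silhouettes(camera, target): "pixels" (420x560 bool, what is visible of it).
The state is a dict: "time": time; "joint_pos": joint angles; "joint_vel": joint speeds; "joint_torque": joint torques, N m; "tcp_pos": TCP position; "ee_rot": TCP orientation; "force": force on the tool from outside, world axes, zero at the start; "ft_torque": the same for the moment, N m; "gripper_width": finger opening in m; "finger_force": force on a finger pad.
Only numpy, scipy, OpenCV 4.12 (cv2) and the standard library are available. Lean on these libraries where they do the work, as an engineer would, in place of code of your own. Each camera call takes 0.05 s, during which the arm holds its last target. There are 200 camera calls.

## Task

Honing is done and the diamond plate has to be cleaned. In the bottle rack, press the open flip cap of the tall round bottle (honing oil) fully shut and flick the cap of the short square bottle (cleaner) wide open, leaving the short round bottle shut and all three bottles standing in the rack. On the sharpening board, swing the hinged keeper bar right over to the back and slide the plate, without lifting it off the board, out from its rails until all of it lies past the bar on the bare end of the board; leave the other tools on the bench where they are.

Things in the scene. Friction and masses are not known exactly. Their poses are not given: they have to be found in the camera images.
- rack: wooden bottle rack, screwed to the bench, 88 deep (x) x 330 wide (y) x 72 high; floor 10 thick; a top plate (60 to 72 high) with three 62 square holes at y = -105, 0, +105. Origin: centre of its underside on the bench; -x is its front
- oil: the tall round white bottle with a black flip cap, 58 diameter, 157 high with the cap shut, about 0.45 kg, standing loose in one of the rack's holes. Origin: centre of its foot; its -x is the front, where the cap's thumb lip is when shut; the cap's hinge is at the back (+x). The black collar under the cap is 44 in diameter, 20 high (125 to 145 above the foot)
- oil_hinge (a point): middle of the cap's hinge line on the tall round bottle (fixed to the bottle, 24 behind its axis, 145 above its foot)
- oil_lip (a point): outer thumb lip of the tall round bottle's cap, 54 from the hinge and 4.5 above the cap's underside; moves with the cap
- oil_lid (a joint): flip cap of the tall round bottle: 0 shut, 2.2 rad fully back; starts open between about 1.5 and 2.1. The cap is a disc 48 in diameter and 12 thick, its underside in the hinge plane, with a thumb lip standing out 13 beyond its edge opposite the hinge, 24 wide, 5 thick, free underneath (its underside 2 above the hinge plane). A stiff hinge (0.02 N m) that stays where it is left
- cleaner: the short square white bottle with a black flip cap, 58 x 58, 117 high with the cap shut, about 0.45 kg, loose in another hole of the rack. Origin: centre of its foot; axes as for the tall bottle. The collar under the cap is 44 x 44, 20 high (85 to 105 above the foot)
- cleaner_hinge (a point): middle of the cap's hinge line on the square bottle (24 behind its axis, 105 above its foot)
- cleaner_lip (a point): outer thumb lip of the square bottle's cap, 54 from the hinge and 4.5 above the cap's underside; moves with the cap
- cleaner_lid (a joint): flip cap of the square bottle: 0 shut (as at the start), 2.2 rad fully back. The cap is 48 x 48 and 12 thick, its underside in the hinge plane, thumb lip and hinge as on the tall bottle; stays where it is left
- spare: the short round white bottle with a black flip cap, 58 diameter, 117 high, in the third hole; not to be used. Origin: centre of its foot
- spare_lid (a joint): flip cap of the short round bottle: 0 shut; stays shut
- board: sharpening board of dark wood with a pale stop and rails, screwed to the bench, 140 (x) x 400 (y) x 18 high. Origin: centre of its underside; -x is the side nearest the robot, +y its bare end. Towards -y lies the plate's bed: a stop 26 high in all at y = -183 to -195, two rails 6 above the board at x = +-27 to +-35 from y = -181 to -95, and the keeper bar's hinge ears (40 above the bench) at x = 54 to 70, y = -55 to -17. Past the bar the board is bare from y = -17 to +200
- bar_hinge (a point): middle of the keeper bar's hinge line, at x = 62, y = -36, 32.5 above the bench in the board's frame; the line runs along the board's y
- bar_knob (a point): middle of the black grip knob on the keeper bar, 124 from the hinge and 23 above the hinge line when down; the knob is 24 in diameter, 9 to 36 above the hinge line; moves with the bar
- bar (a joint): keeper bar: 0 down across the plate, 1.57 upright, 2.9 folded right over to the back. A steel bar 18 wide and 6 thick, 132 long from hinge to free end, 0.16 kg, free-swinging: it falls back to 0 if let go before about 1.4 and falls on over to 2.9 if let go past about 1.7. A lip 44 long hangs from it just in front of the plate's end, so that the plate cannot slide out while the bar is down
- plate: diamond sharpening plate, steel, 50 wide (x) x 150 long (y) x 10 thick, about 0.4 kg, lying loose on the board between the rails. Origin: centre of its underside. At the start its end rests near the stop, its centre at about y = -105 in the board's frame
- mallet: joiner's wooden mallet, a tool to leave alone, head 135 x 62 x 85 high, handle 180
- chisel: bench chisel, a tool to leave alone, 275 long, 28 high
- plane: small block plane, a tool to leave alone, 165 x 52, 55 high
- square: try square, a tool to leave alone, stock 115 with a 150 blade, 16 high
- clamp: F-clamp lying flat, a tool to leave alone, 240 x 100, 28 high
- guide: honing guide, a tool to leave alone, 75 wide, 32 high
There are look-alikes about, which are no part of the job. Leave any green look-alike of the cleaner alone. Several things have the shape of the plate; the one meant has the colours described above.

How it is judged:
By the outcome, as a careful person would: the job done as asked, in the order asked, and still so for the second after the job is handed in, with the robot touching nothing.
It also fails if it takes over 72 s, if anything falls off the work surface, if the arm or the gripper's body presses on something with over 40 N, if the wrist force passes 120 N, or if a joint passes its speed limit or range.

## Working session

There is one attempt and no reset: what is moved stays moved. The work goes in short steps, Python scripts to look and compute and a tool call to move; the robot and the scene stay as the last step left them, time stands still between calls to the robot, and variables do not carry over. Pictures are saved under pics/ and viewed, at most 11 in all, crops included, and the job is handed in when it is done.

Besides the shell and the picture viewer there is one more tool, called after ">>>" in YAML: its name, and indented under it one key for each argument. arm_command: Moves the arm, as the interface text tells. Its arguments: {"type":"object","properties":{"steps":{"type":"array"},"grip_force":{"type":"number"}},"required":["steps"]}

```bash
mkdir -p pics; ls; python3 - <<'E'
from plant import arm, eyes, recognise, silhouettes
import cv2
for c in ["scene","top"]:
    cv2.imwrite(f"pics/{c}0.png",eyes.capture(c))
    for n in ["rack","oil","oil_hinge","oil_lip","cleaner","cleaner_hinge","cleaner_lip","spare","board","bar_hinge","bar_knob","plate"]:
        print(c,n,[( [round(float(v),3) for v in d["location"]],round(d["p"],2)) for d in recognise(c,n)][:4])
o=arm.get_obs();print(o)
E
```

```text
pics
scene rack [([0.656, 0.17, 0.069], 0.88), ([0.559, 0.365, 0.134], 0.22)]
scene oil [([0.563, 0.367, 0.128], 0.78), ([0.762, -0.095, 0.019], 0.26)]
scene oil_hinge [([0.559, 0.363, 0.132], 0.72), ([0.732, -0.328, 0.026], 0.34)]
scene oil_lip [([0.574, 0.38, 0.189], 0.59), ([0.562, -0.226, 0.019], 0.51)]
scene cleaner [([0.656, 0.184, 0.117], 0.68), ([0.646, 0.188, 0.125], 0.63), ([0.576, 0.378, 0.189], 0.3)]
scene cleaner_hinge [([0.653, 0.185, 0.118], 0.92), ([0.312, 0.21, 0.066], 0.66), ([0.561, -0.223, 0.018], 0.64)]
scene cleaner_lip [([0.644, 0.187, 0.122], 0.61), ([0.299, 0.22, 0.117], 0.6)]
scene spare [([0.603, 0.27, 0.11], 0.92)]
scene board [([0.563, -0.226, 0.017], 0.76), ([0.655, 0.186, 0.118], 0.41)]
scene bar_hinge [([0.56, -0.225, 0.019], 0.9)]
scene bar_knob [([0.557, -0.265, 0.034], 0.94), ([0.603, 0.28, 0.128], 0.68)]
scene plate [([0.578, -0.338, 0.027], 0.9), ([0.469, -0.59, 0.009], 0.86)]
top rack [([0.585, 0.277, 0.073], 0.65)]
top oil [([0.548, -0.201, 0.019], 0.57), ([0.543, 0.377, 0.156], 0.56)]
top oil_hinge [([0.544, 0.373, 0.154], 0.88)]
top oil_lip []
[... 720 characters left out ...]
39786965e-04,  8.36805166e+01]), 'joint_vel': array([-0.04848937,  0.0172715 , -0.05718928, -0.07176448,  0.09901698,
       -0.0134297 ]), 'joint_torque': array([ 9.73070337e-05, -4.63524306e+01,  2.70149803e+01,  4.80622039e-04,
       -5.99420196e-05, -8.93998219e-06]), 'tcp_pos': array([ 0.23595799, -0.52439786,  0.23931746]), 'ee_rot': array([[ 9.11935024e-01,  4.10334634e-01,  1.08058784e-05],
       [ 4.10334633e-01, -9.11935021e-01, -8.11139334e-05],
       [-2.34295972e-05,  7.84046630e-05, -9.99999997e-01]]), 'force': array([ 0.17152651,  1.01471384, -0.7389547 ]), 'ft_torque': array([-0.00117603, -0.03625836, -0.03055738]), 'finger_force': 0.0, 'gripper_width': 0.0850666036468821}
```

View pics/scene0.png

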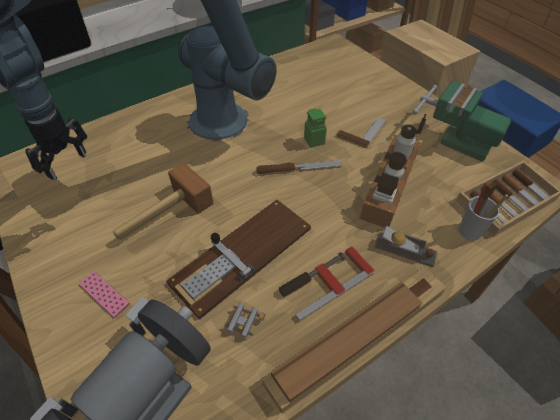

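View pics/top0.png

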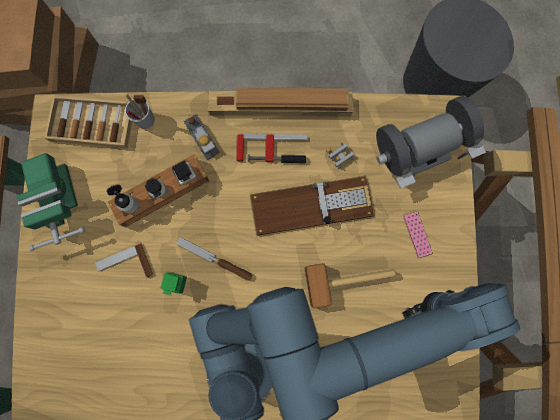

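The pictures show these look-alikes:
- **Plate:** the pink one at scene (104,294) is a decoy. The grey dotted one at scene (210,272), top (347,197), under the bar, is the right one.
- **Cleaner:** the green bottle at scene (316,127), top (172,284) is a decoy. The white square one in the rack at scene (388,188), top (183,172) is the right one.
- **Round bottles:** oil is at scene (408,133), top (121,200), with its cap open to the back. Spare is at scene (397,162), top (155,188).

Next I'll fit the poses to the silhouettes.

```bash
cat > h.py <<'E'
import numpy as np, cv2
from scipy.optimize import minimize
from plant import arm, eyes, recognise, silhouettes
def box(x0,x1,y0,y1,z0,z1): return np.array([[x,y,z] for x in (x0,x1) for y in (y0,y1) for z in (z0,z1)])/1e3
def cyl(cx,r,z0,z1):
    a=np.linspace(0,2*np.pi,24,endpoint=False)
    return np.array([[cx+r*np.cos(t),r*np.sin(t),z] for t in a for z in (z0,z1)])/1e3
def lid(p,th,hz):   # rotate points about hinge (24,hz), opening: front goes up and back
    c=np.array([.024,0,hz]); q=p-c; s,k=np.sin(th),np.cos(th)
    return np.c_[q[:,0]*k+q[:,2]*s, q[:,1], -q[:,0]*s+q[:,2]*k]+c
def pose(p,v,z=0):
    s,k=np.sin(v[2]),np.cos(v[2]); return np.c_[v[0]+k*p[:,0]-s*p[:,1], v[1]+s*p[:,0]+k*p[:,1], p[:,2]+z]
def cam(n):
    P=eyes.camera_params(n); return (np.array([[P["fx"],0,P["cx"]],[0,P["fy"],P["cy"]],[0,0,1]]),np.array(P["dist_coeffs"]),np.array(P["R"]),np.array(P["t"]))
def proj(X,c):
    K,d,R,t=c; return cv2.projectPoints(np.asarray(X,float).reshape(-1,3),cv2.Rodrigues(R)[0],t,K,d)[0].reshape(-1,2)
S=4
def render(parts,c):
    m=np.zeros((420*S,560*S),np.uint8)
    for p in parts:
        h=cv2.convexHull(proj(p,c).astype(np.float32)); cv2.fillConvexPoly(m,np.round((h+.5)*S*16-8).astype(np.int32),1,shift=4)
    return m
def mask(n,target,near,hull=False):
    c=cam(n); q=proj(np.array([near]),c)[0]; best=None
    for d in silhouettes(n,target):
        m=d["pixels"].astype(np.uint8); ys,xs=np.nonzero(m)
        if len(xs)<30: continue
        e=np.hypot(xs.mean()-q[0],ys.mean()-q[1])
        if e<60 and (best is None or e<best[0]): best=(e,m)
    if best is None: return None
    m=best[1]
    if hull:
        nn,l,st,_=cv2.connectedComponentsWithStats(m); k=max(st[1:,4])
        m=np.isin(l,[i for i in range(1,nn) if st[i,4]>15]).astype(np.uint8)
        h=cv2.convexHull(np.argwhere(m)[:,::-1].astype(np.int32)); cv2.fillConvexPoly(m,h,1)
    return c,cv2.resize(m,None,fx=S,fy=S,interpolation=cv2.INTER_NEAREST)
def fit(ms,model,v0,step):
    def cost(v):
        r=0
        for c,m in ms:
            p=render(model(v),c); r+=1-(p&m).sum()/max(1,(p|m).sum())
        return r
    v0=np.array(v0,float); n=len(v0)
    sim=np.vstack([v0]+[v0+np.eye(n)[i]*step[i] for i in range(n)])
    o=minimize(cost,v0,method="Nelder-Mead",options=dict(initial_simplex=sim,xatol=1e-4,fatol=1e-4,maxiter=200)); return o.x,o.fun/len(ms)
E
cat > a.py <<'E'
from h import *
for c in ("scene","top"): eyes.capture(c)
def get(t,near,hull=False): return [m for m in (mask(c,t,near,hull) for c in ("scene","top")) if m]
def hullpt(parts): return [np.vstack(parts)]
st=[.01,.01,.1]
def run(name,ms,model,v0,step):
    v,e=fit(ms,model,v0,step); print(name,len(ms),np.round(v,4),"err",round(e,3),[round(fit([m],model,v,np.array(step)/3)[1],3) for m in ms]); return v
run("board",get("board",[.55,-.2,.018],True),lambda v:hullpt([pose(box(-70,70,-200,200,0,18),v),pose(box(54,70,-55,-17,18,40),v)]),[.55,-.2,.13],st)
run("plate",get("plate",[.577,-.34,.028],True),lambda v:[pose(box(-25,25,-75,75,18,28),v)],[.57,-.31,.13],st)
r=run("rack",get("rack",[.6,.275,.07],True),lambda v:[pose(box(-44,44,-165,165,0,72),v)],[.6,.275,.45],st)
run("cleaner",get("cleaner",[.645,.187,.12]),lambda v:[pose(box(-29,29,-29,29,62,85),v,.01),pose(box(-22,22,-22,22,85,105),v,.01),pose(box(-24,24,-24,24,105,117),v,.01),pose(box(-37,-24,-12,12,107,112),v,.01)],[.643,.187,r[2]],st)
run("oil",get("oil",[.555,.37,.15]),lambda v:[pose(cyl(0,29,62,125),v,.01),pose(cyl(0,22,125,145),v,.01),pose(lid(cyl(0,24,145,157),v[3],.145),v,.01),pose(lid(box(-37,-20,-12,12,147,152),v[3],.145),v,.01)],[.555,.37,r[2],1.8],st+[.2])
for c in("scene","top"):
    print([(d["location"].round(3) if hasattr(d["location"],"round") else d["location"],d["p"]) for d in recognise(c,"bar_knob")][:1])
E
python3 a.py
```

```text
board 2 [ 0.5571 -0.2299  0.1741] err 0.06 [np.float64(0.094), np.float64(0.024)]
plate 1 [ 0.5762 -0.3343  0.1716] err 0.115 [np.float64(0.115)]
rack 2 [0.5979 0.2854 0.5252] err 0.046 [np.float64(0.038), np.float64(0.051)]
cleaner 2 [0.651  0.1929 0.5327] err 0.09 [np.float64(0.051), np.float64(0.072)]
oil 2 [0.5454 0.3766 0.4823 1.6342] err 0.144 [np.float64(0.133), np.float64(0.11)]
[([0.5599, -0.2645, 0.0334], 0.7)]
[([0.5562, -0.2642, 0.0383], 0.54)]
```

```bash
cat > o.py <<'E'
from h import *
BO=[.5571,-.2299,.1741]; CL=[.651,.1929,.53]; OI=[.5454,.3766,.50,1.63]
im=eyes.capture("scene"); c=cam("scene")
K=4; 
def crop(x0,y0,w,h): return cv2.resize(im[y0:y0+h,x0:x0+w],None,fx=K,fy=K,interpolation=cv2.INTER_CUBIC)
def dot(img,P,x0,y0,col):
    for q in proj(P,c): cv2.circle(img,tuple(int(v) for v in ((q+.5-[x0,y0])*K)),2,col,-1)
a=crop(355,110,90,130); b=crop(165,190,110,130)
A=lambda P,col:dot(a,P,355,110,col)
A(pose(box(-24,24,-24,24,105,117),CL,.01),(0,0,255));A(pose(box(-37,-24,-12,12,107,112),CL,.01),(0,255,255))
A(pose(lid(cyl(0,24,145,157),OI[3],.145),OI,.01),(0,0,255));A(pose(lid(box(-37,-24,-12,12,147,152),OI[3],.145),OI,.01),(0,255,255))
dot(b,pose(box(-25,25,-180,-30,18,28),BO),165,190,(0,0,255));
dot(b,pose(np.array([[-.062,-.036,.0415],[-.062,-.036,.0685],[.062,-.036,.0325]]),BO),165,190,(0,255,255))
cv2.imwrite("pics/ov.png",np.hstack([a,b]))
E
python3 o.py
```

```text
(no output)
```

View pics/ov.png

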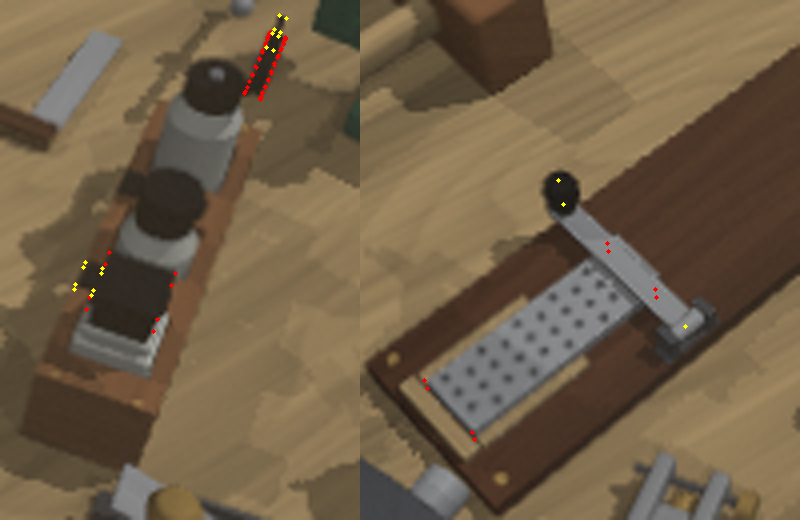

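The overlay fits: plate, bar knob, cleaner lip and oil lid all land on their marks (crop pixels 85,275 / 275,30 / 560,190 / 430,380). Next is a helper that turns targets into tool-frame rows.

```bash
cat > pl.py <<'E'
import numpy as np
from scipy.spatial.transform import Rotation as Ro, Slerp
from plant import arm
def down(deg,tilt=0,about=None):
    """tool down, y axis at world angle deg; then tilt (deg) about world axis"""
    a=np.radians(deg); y=np.array([np.cos(a),np.sin(a),0]); z=np.array([0,0,-1.]); R=np.c_[np.cross(y,z),y,z]
    return R if about is None else (Ro.from_rotvec(np.radians(tilt)*np.array(about))*Ro.from_matrix(R)).as_matrix()
def rows(wps,start=None):
    """wps: list of (pos,R,n,grip); prints rows"""
    if start is None:
        o=arm.get_obs(); p,R=np.array(o["tcp_pos"]),np.array(o["ee_rot"])
    else: p,R=map(np.array,start)
    for q,Q,n,g in wps:
        s=Slerp([0,1],Ro.from_matrix(np.array([R,Q]))); p0=p
        for k in range(1,n+1):
            pn=p0+(np.array(q)-p0)*k/n; Rn=s(k/n).as_matrix()
            sh=np.round(R.T@(pn-p)*1e3,1); tu=np.round(Ro.from_matrix(R.T@Rn).as_rotvec(degrees=True),1)
            f=" !!" if np.linalg.norm(sh)>62.5 or np.linalg.norm(tu)>10.7 else ""
            print([float(v) for v in (*sh,*tu,g)],f,end=",\n")
            p=p+R@(sh/1e3); R=R@Ro.from_rotvec(tu,degrees=True).as_matrix()
    return p,R
def st():
    o=arm.get_obs(); print(round(o["time"],2),np.round(o["tcp_pos"],4),np.round(o["ee_rot"],2).tolist(),np.round(o["force"],1),round(o["gripper_width"],4),np.round(o["joint_pos"],0))
E
python3 - <<'E'
from pl import *
e=np.array([.8776,.4794,0]); H=np.array([.5665,.3881,.155])
s=rows([([.5,-.12,.30],down(-20),9,100)]);print()
s=rows([(H-.015*e+[0,0,.14],down(28.65),10,100)],s);print()
print(H-.015*e)
E
```

```text
[45.2, -28.9, -6.7, 0.0, 0.0, -5.1, 100.0] ,
[47.6, -24.8, -6.8, 0.0, 0.0, -5.1, 100.0] ,
[49.6, -20.5, -6.7, 0.0, 0.0, -5.1, 100.0] ,
[51.2, -16.0, -6.8, 0.0, 0.0, -5.0, 100.0] ,
[52.4, -11.5, -6.7, 0.0, 0.0, -5.1, 100.0] ,
[53.3, -6.7, -6.8, 0.0, 0.0, -5.1, 100.0] ,
[53.6, -2.0, -6.7, 0.0, 0.0, -5.1, 100.0] ,
[53.6, 2.7, -6.8, 0.0, 0.0, -5.1, 100.0] ,
[53.1, 7.6, -6.7, 0.0, 0.0, -5.1, 100.0] ,

[48.9, -12.1, 0.5, 0.0, 0.0, -4.9, 100.0] ,
[49.8, -7.9, 0.5, 0.0, 0.0, -4.8, 100.0] ,
[50.2, -3.7, 0.5, 0.0, 0.0, -4.9, 100.0] ,
[50.4, 0.6, 0.5, -0.0, 0.0, -4.9, 100.0] ,
[50.1, 4.9, 0.5, -0.0, 0.0, -4.8, 100.0] ,
[49.6, 9.1, 0.5, -0.0, 0.0, -4.9, 100.0] ,
[48.5, 13.3, 0.5, -0.0, 0.0, -4.8, 100.0] ,
[47.4, 17.3, 0.5, -0.0, 0.0, -4.9, 100.0] ,
[45.6, 21.3, 0.5, -0.0, 0.0, -4.9, 100.0] ,
[43.7, 25.1, 0.5, -0.0, 0.0, -4.8, 100.0] ,

[0.553336 0.380909 0.155   ]
```

>>> arm_command:
  steps:
    - [45,-29,-7,0,0,-5,100]
    - [48,-25,-7,0,0,-5,100]
    - [50,-20,-7,0,0,-5,100]
    - [51,-16,-7,0,0,-5,100]
    - [52,-12,-7,0,0,-5,100]
    - [53,-7,-7,0,0,-5,100]
    - [54,-2,-7,0,0,-5,100]
    - [54,3,-7,0,0,-5,100]
    - [53,8,-7,0,0,-5,100]

```text
time: 3.18
tcp_pos: [0.5037, -0.1197, 0.3027]
ee_rot: [[0.352, 0.936, 0.001], [0.936, -0.352, -0.0], [-0.0, 0.001, -1.0]]
force: [0.4, -0.6, -0.3]
gripper_width: 0.0854
finger_force: 0.0
```

>>> arm_command:
  steps:
    - [49,-12,0,0,0,-5,100]
    - [50,-8,0,0,0,-5,100]
    - [50,-4,0,0,0,-5,100]
    - [50,1,0,0,0,-5,100]
    - [50,5,0,0,0,-5,100]
    - [50,9,0,0,0,-5,100]
    - [48,13,0,0,0,-5,100]
    - [47,17,0,0,0,-5,100]
    - [46,21,0,0,0,-5,100]
    - [44,25,0,0,0,-5,100]
    - [0,0,0,0,0,0,100]

```text
time: 4.55
tcp_pos: [0.5562, 0.3824, 0.3003]
ee_rot: [[-0.492, 0.87, -0.002], [0.87, 0.492, -0.0], [0.001, -0.002, -1.0]]
force: [0.4, 0.5, -0.4]
gripper_width: 0.0854
finger_force: 0.0
```

```bash
python3 - <<'E'
from pl import *; from h import *
st()
e=np.array([.8776,.4794,0]); H=np.array([.5665,.3881,.155])
P=eyes.camera_params("wrist");o=arm.get_obs();M=np.array(P["mount"])
im=eyes.capture("wrist")
W=np.eye(4);W[:3,:3]=o["ee_rot"];W[:3,3]=o["tcp_pos"];C=np.linalg.inv(W@M)
c=(np.array([[P["fx"],0,P["cx"]],[0,P["fy"],P["cy"]],[0,0,1]]),np.array(P["dist_coeffs"]),C[:3,:3],C[:3,3])
OI=[.5454,.3766,.50,1.63]
for q in proj(pose(lid(box(-37,-24,-12,12,147,152),OI[3],.145),OI,.01),c): cv2.circle(im,tuple(int(v) for v in q),2,(0,255,255),-1)
for q in proj(pose(cyl(0,22,145,145),OI,.01),c): cv2.circle(im,tuple(int(v) for v in q),1,(0,0,255),-1)
cv2.imwrite("pics/w1.png",im)
s=rows([(H-.015*e+[0,0,.045],down(28.65),4,100)],None);print()
s=rows([(H-.015*e+[0,0,.027],down(28.65),2,100),(H-.092*e+[0,0,.027],down(28.65),8,100)],s)
E
```

```text
4.55 [0.5562 0.3824 0.3003] [[-0.49, 0.87, -0.0], [0.87, 0.49, -0.0], [0.0, -0.0, -1.0]] [ 0.4  0.5 -0.4] 0.0854 [29. 36. 36. 91.  0. 90.]
[0.5, -0.6, 25.2, -0.0, 0.0, 0.2, 100.0] ,
[0.5, -0.6, 25.3, -0.0, 0.0, 0.1, 100.0] ,
[0.5, -0.6, 25.2, -0.1, 0.0, 0.2, 100.0] ,
[0.5, -0.7, 25.3, 0.0, 0.0, 0.2, 100.0] ,

[0.0, 0.0, 9.0, 0.0, 0.0, -0.0, 100.0] ,
[0.0, 0.0, 9.0, 0.0, 0.0, -0.0, 100.0] ,
[0.0, -9.6, -0.0, 0.0, 0.0, -0.0, 100.0] ,
[0.0, -9.6, -0.0, 0.0, 0.0, -0.0, 100.0] ,
[0.0, -9.7, -0.0, 0.0, 0.0, -0.0, 100.0] ,
[0.0, -9.6, -0.0, 0.0, 0.0, -0.0, 100.0] ,
[0.0, -9.6, -0.0, 0.0, 0.0, -0.0, 100.0] ,
[0.0, -9.6, -0.0, 0.0, 0.0, -0.0, 100.0] ,
[0.0, -9.7, -0.0, 0.0, 0.0, -0.0, 100.0] ,
[0.0, -9.6, -0.0, 0.0, 0.0, -0.0, 100.0] ,
```

View pics/w1.png

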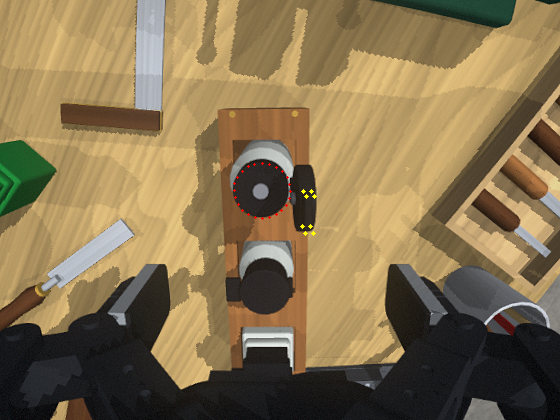

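The wrist view shows the oil collar at (262,190) and its upright lid at (305,200), both matching the fit. The fingers straddle it.

>>> arm_command:
  steps:
    - [0,0,25,0,0,0,100]
    - [2,-3,25,0,0,0,100]
    - [0,0,25,0,0,0,100]
    - [0,0,25,0,0,0,100]
    - [0,0,18,0,0,0,100]
    - [0,-10,0,0,0,0,100]
    - [0,-10,0,0,0,0,100]
    - [0,-10,0,0,0,0,100]
    - [0,-10,0,0,0,0,100]
    - [0,-10,0,0,0,0,100]
    - [0,-10,0,0,0,0,100]
    - [0,-8,0,0,0,0,100]

```text
time: 6.1
tcp_pos: [0.4931, 0.3458, 0.1842]
ee_rot: [[-0.488, 0.873, -0.0], [0.873, 0.488, -0.0], [-0.0, -0.0, -1.0]]
force: [0.6, 0.5, 1.7]
gripper_width: 0.0852
finger_force: 0.1
```

>>> arm_command:
  steps:
    - [0,-9,0,0,0,0,100]
    - [0,0,-25,0,0,0,50]
    - [0,0,-25,0,0,0,0]
    - [0,0,0,0,0,0,0]
    - [0,0,0,0,0,0,0]

```text
time: 6.72
tcp_pos: [0.4857, 0.3415, 0.2334]
ee_rot: [[-0.488, 0.873, -0.001], [0.873, 0.488, -0.001], [-0.0, -0.001, -1.0]]
force: [-0.6, -0.4, -0.4]
gripper_width: 0.0125
finger_force: 0.0
```

```bash
cat >> h.py <<'E'
def wcam():
    P=eyes.camera_params("wrist");o=arm.get_obs();M=np.array(P["mount"]);W=np.eye(4);W[:3,:3]=o["ee_rot"];W[:3,3]=o["tcp_pos"];C=np.linalg.inv(W@M)
    return (np.array([[P["fx"],0,P["cx"]],[0,P["fy"],P["cy"]],[0,0,1]]),np.array(P["dist_coeffs"]),C[:3,:3],C[:3,3])
E
python3 - <<'E'
from pl import *; from h import *
st()
cv2.imwrite("pics/w2.png",np.hstack([eyes.capture("wrist")[:,:400],cv2.resize(eyes.capture("scene")[110:215,355:445],(360,420),interpolation=cv2.INTER_CUBIC)]))
e=np.array([.8776,.4794,0]); H=np.array([.5665,.3881,.155])
s=rows([(H-.038*e+[0,0,.07],down(28.65),2,0),(H-.038*e+[0,0,.022],down(28.65),4,0),(H-.038*e+[0,0,.016],down(28.65),2,0)],None)
E
```

```text
6.72 [0.4857 0.3415 0.2334] [[-0.49, 0.87, -0.0], [0.87, 0.49, -0.0], [-0.0, -0.0, -1.0]] [-0.6 -0.4 -0.4] 0.0125 [29. 24.  7. 73. -0. 90.]
[0.8, 27.8, 3.9, -0.1, 0.0, 0.3, 0.0] ,
[1.0, 27.9, 3.9, -0.0, 0.0, 0.3, 0.0] ,
[-0.0, 0.0, 12.0, -0.0, 0.0, -0.0, 0.0] ,
[-0.0, 0.0, 12.0, -0.0, 0.0, -0.0, 0.0] ,
[-0.0, 0.0, 12.0, -0.0, 0.0, -0.0, 0.0] ,
[-0.0, 0.0, 12.0, -0.0, 0.0, -0.0, 0.0] ,
[-0.0, 0.0, 3.0, -0.0, 0.0, -0.0, 0.0] ,
[-0.0, 0.0, 3.0, -0.0, 0.0, -0.0, 0.0] ,
```

View pics/w2.png

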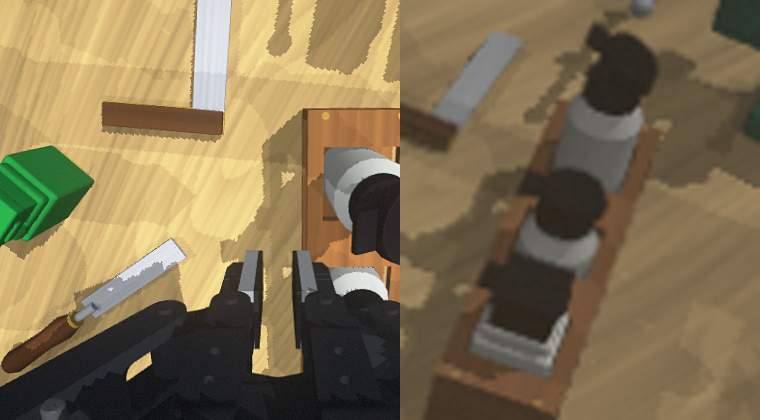

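The lid is nearly down at (600,40) in the scene crop. Next I press it shut.

>>> arm_command:
  steps:
    - [1,28,4,0,0,0,0]
    - [1,28,4,0,0,0,0]
    - [0,0,12,0,0,0,0]
    - [0,0,12,0,0,0,0]
    - [0,0,12,0,0,0,0]
    - [0,0,10,0,0,0,0]
    - [0,0,4,0,0,0,0]
    - [0,0,2,0,0,0,0]
    - [0,0,0,0,0,0,0]

```text
time: 7.95
tcp_pos: [0.5341, 0.3708, 0.1752]
ee_rot: [[-0.488, 0.873, 0.001], [0.873, 0.488, 0.0], [-0.0, 0.001, -1.0]]
force: [-1.5, -0.3, 2.8]
gripper_width: -0.0001
finger_force: 1.7
```

>>> arm_command:
  steps:
    - [0,0,2,0,0,0,0]
    - [0,0,2,0,0,0,0]
    - [0,0,0,0,0,0,0]

```text
time: 8.32
tcp_pos: [0.5355, 0.3716, 0.175]
ee_rot: [[-0.488, 0.873, 0.006], [0.873, 0.488, 0.003], [-0.0, 0.007, -1.0]]
force: [-4.1, -2.7, 18.1]
gripper_width: -0.0003
finger_force: 9.2
```

Contact is at TCP z 0.175, exactly the shut height, with 18 N, so the oil cap is shut. Next is the cleaner's lip.

```bash
python3 - <<'E'
from pl import *; 
e=np.array([.8628,.5055,0]); H=np.array([.6717,.2050,.115])
o=arm.get_obs()
s=rows([(o["tcp_pos"]+[0,0,.08],o["ee_rot"],2,0),(H-.061*e+[0,0,.083],down(120.4),9,59)],None)
E
```

```text
[-0.0, 0.3, -40.0, -0.0, -0.0, -0.0, 0.0] ,
[-0.0, 0.2, -40.0, -0.0, -0.0, -0.0, 0.0] ,
[-23.7, -2.6, 6.3, 0.0, 0.0, -10.1, 59.0] ,
[-22.8, -6.8, 6.3, 0.1, 0.1, -10.2, 59.0] ,
[-21.3, -10.7, 6.3, -0.0, 0.0, -10.1, 59.0] ,
[-19.1, -14.3, 6.3, 0.0, 0.0, -10.1, 59.0] ,
[-16.3, -17.4, 6.3, 0.1, 0.1, -10.2, 59.0] ,
[-13.0, -20.0, 6.3, -0.0, 0.0, -10.1, 59.0] ,
[-9.3, -21.9, 6.3, 0.0, 0.0, -10.1, 59.0] ,
[-5.3, -23.3, 6.3, 0.0, 0.1, -10.1, 59.0] ,
[-1.1, -23.8, 6.3, 0.1, 0.0, -10.2, 59.0] ,
```

>>> arm_command:
  steps:
    - [0,0,-40,0,0,0,0]
    - [0,0,-40,0,0,0,0]
    - [-24,-3,6,0,0,-10,59]
    - [-23,-7,6,0,0,-10,59]
    - [-21,-11,6,0,0,-10,59]
    - [-19,-14,6,0,0,-10,59]
    - [-16,-17,6,0,0,-10,59]
    - [-13,-20,6,0,0,-10,59]
    - [-9,-22,6,0,0,-10,59]
    - [-5,-23,6,0,0,-10,59]
    - [-1,-24,6,0,0,-10,59]
    - [0,0,0,0,0,0,59]

```text
time: 9.82
tcp_pos: [0.6146, 0.1709, 0.1956]
ee_rot: [[-0.875, -0.485, -0.0], [-0.485, 0.875, -0.0], [0.001, -0.0, -1.0]]
force: [-0.8, 1.1, 0.9]
gripper_width: 0.0503
finger_force: 0.0
```

```bash
python3 - <<'E'
from pl import *; from h import *
st(); c=wcam(); im=eyes.capture("wrist")
CL=[.651,.1929,.53]
for q in proj(pose(box(-24,24,-24,24,117,117),CL,.01),c): cv2.circle(im,tuple(int(v) for v in q),2,(0,0,255),-1)
for q in proj(pose(box(-37,-24,-12,12,112,112),CL,.01),c): cv2.circle(im,tuple(int(v) for v in q),2,(0,255,255),-1)
OI=[.5454,.3766,.50]
for q in proj(pose(cyl(0,24,157,157),OI,.01),c): cv2.circle(im,tuple(int(v) for v in q),1,(0,0,255),-1)
cv2.imwrite("pics/w3.png",im)
e=np.array([.8628,.5055,0]); H=np.array([.6717,.2050,.115])
rows([(H-.061*e+[0,0,.003],down(120.4),4,59)])
E
```

```text
9.82 [0.6146 0.1709 0.1956] [[-0.87, -0.48, -0.0], [-0.48, 0.87, -0.0], [0.0, -0.0, -1.0]] [-0.8  1.1  0.9] 0.0503 [ 10.  30.  11.  71.  -0. -19.]
[-1.3, -0.1, 19.5, 0.0, -0.0, -0.3, 59.0] ,
[-1.3, -0.1, 19.5, 0.0, -0.0, -0.4, 59.0] ,
[-1.3, -0.1, 19.5, 0.0, -0.0, -0.3, 59.0] ,
[-1.3, -0.2, 19.6, 0.0, -0.0, -0.4, 59.0] ,
```

View pics/w3.png

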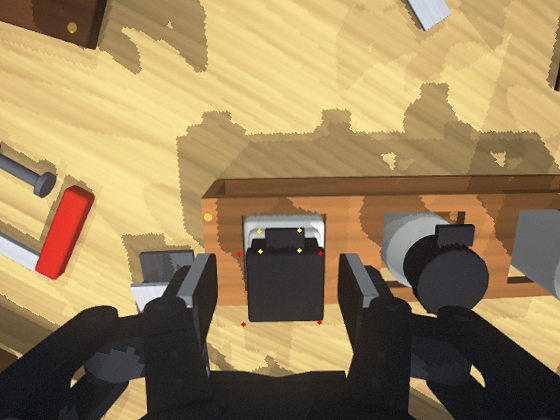

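The wrist view shows the cleaner lip at (283,240) and its cap centred at (286,287), about 3 mm right of the fit. The shift is tool x −4, y +4.5, then down.

>>> arm_command:
  steps:
    - [-2,2.5,20,0,0,0,59]
    - [-2,2,20,0,0,0,59]
    - [0,0,20,0,0,0,59]
    - [0,0,17,0,0,0,59]
    - [0,0,0,0,0,0,59]
    - [0,0,0,0,0,0,20]
    - [0,0,0,0,0,0,10]
    - [0,0,0,0,0,0,10]
    - [0,0,0,0,0,0,10]
  grip_force: 25

```text
time: 11.0
tcp_pos: [0.6164, 0.1781, 0.1203]
ee_rot: [[-0.873, -0.488, 0.002], [-0.488, 0.873, 0.0], [-0.002, -0.001, -1.0]]
force: [0.6, -0.8, 3.4]
gripper_width: 0.0229
finger_force: 24.9
```

>>> arm_command:
  steps:
    - [-1,0,-7,0,0,0,10]
    - [-2,0,-7,0,0,0,10]
    - [-3,0,-6.5,0,0,0,10]
    - [-3.5,0,-6.5,0,0,0,10]
    - [-4.5,0,-5.5,0,0,0,10]
    - [-5,0,-5,0,0,0,10]
    - [-6,0,-4,0,0,0,10]
    - [-6,0,-4,0,0,0,10]
    - [-7,0,-2.5,0,0,0,10]
    - [-7,0,-2,0,0,0,10]
    - [-7,0,-0.5,0,0,0,10]

```text
time: 12.38
tcp_pos: [0.6618, 0.2043, 0.1716]
ee_rot: [[-0.873, -0.488, 0.002], [-0.488, 0.873, 0.001], [-0.003, -0.0, -1.0]]
force: [-2.7, -1.7, 7.5]
gripper_width: 0.0226
finger_force: 29.1
```

```bash
python3 - <<'E'
from pl import *; from h import *
st()
a=eyes.capture("scene"); cv2.imwrite("pics/s4.png",cv2.resize(a[100:230,330:470],None,fx=4,fy=4,interpolation=cv2.INTER_CUBIC))
E
```

```text
12.38 [0.6618 0.2043 0.1716] [[-0.87, -0.49, 0.0], [-0.49, 0.87, 0.0], [-0.0, -0.0, -1.0]] [-2.7 -1.7  7.5] 0.0226 [ 12.  37.  20.  73.   0. -17.]
```

View pics/s4.png

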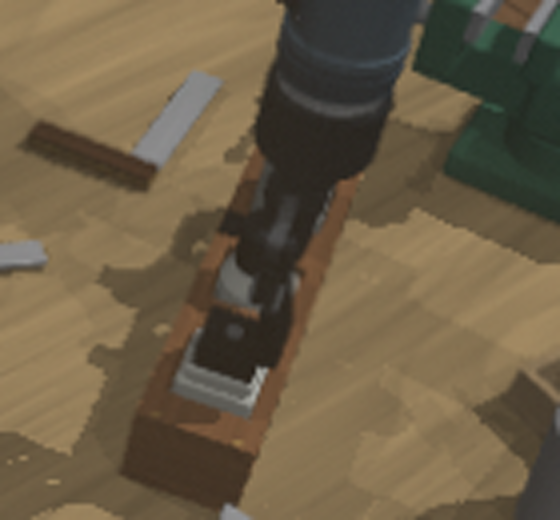

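>>> arm_command:
  steps:
    - [0,0,0,0,0,0,55]
    - [0,0,0,0,0,0,55]
    - [0,0,-15,0,0,0,55]
    - [0,0,-30,0,0,0,55]
    - [20,0,0,0,0,0,0]
    - [20,0,0,0,0,0,0]
    - [0,0,24,0,0,0,0]
    - [0,0,24,0,0,0,0]
    - [0,0,24,0,0,0,0]
    - [0,0,0,0,0,0,0]

```text
time: 13.68
tcp_pos: [0.6247, 0.1838, 0.1416]
ee_rot: [[-0.873, -0.488, -0.003], [-0.488, 0.873, -0.001], [0.003, 0.001, -1.0]]
force: [-0.2, -0.3, 1.2]
gripper_width: -0.0
finger_force: 0.0
```

>>> arm_command:
  steps:
    - [-10,0,0,0,0,0,0]
    - [-10,0,0,0,0,0,0]
    - [-10,0,0,0,0,0,0]
    - [-7,0,0,0,0,0,0]
    - [-7,0,0,0,0,0,0]
    - [-5,0,0,0,0,0,0]
    - [-3,0,0,0,0,0,0]
    - [0,0,0,0,0,0,0]

```text
time: 14.68
tcp_pos: [0.6714, 0.2095, 0.1426]
ee_rot: [[-0.873, -0.488, -0.0], [-0.488, 0.873, -0.0], [0.0, -0.0, -1.0]]
force: [-0.7, 0.5, 0.4]
gripper_width: 0.0002
finger_force: 0.3
```

>>> arm_command:
  steps:
    - [-2,0,0,0,0,0,0]
    - [-2,0,0,0,0,0,0]
    - [0,0,0,0,0,0,0]

```text
time: 15.05
tcp_pos: [0.675, 0.2114, 0.1429]
ee_rot: [[-0.873, -0.488, 0.0], [-0.488, 0.873, -0.0], [-0.0, -0.0, -1.0]]
force: [-0.9, -0.1, -0.9]
gripper_width: -0.0002
finger_force: 0.3
```

>>> arm_command:
  steps:
    - [-2,0,0,0,0,0,0]
    - [-1,0,0,0,0,0,0]
    - [0,0,0,0,0,0,0]

```text
time: 15.42
tcp_pos: [0.6771, 0.2126, 0.1426]
ee_rot: [[-0.873, -0.488, -0.001], [-0.488, 0.873, -0.001], [0.001, -0.0, -1.0]]
force: [-1.8, -1.7, 1.7]
gripper_width: 0.0001
finger_force: 1.3
```

>>> arm_command:
  steps:
    - [20,0,0,0,0,0,0]
    - [20,0,-20,0,0,0,0]
    - [0,0,-40,0,0,0,40]
    - [0,-30,-50,0,0,0,60]
    - [10,-55,-10,0,0,0,60]
    - [10,-60,0,0,0,0,60]
    - [0,-60,0,0,0,0,60]
    - [0,-60,0,0,0,0,60]

```text
time: 16.42
tcp_pos: [0.7556, -0.0492, 0.2637]
ee_rot: [[-0.873, -0.488, 0.003], [-0.488, 0.873, 0.0], [-0.003, -0.001, -1.0]]
force: [1.5, 1.4, 0.3]
gripper_width: 0.0514
finger_force: 0.0
```

```bash
python3 - <<'E'
from pl import *; from h import *
st()
a=eyes.capture("scene"); b=eyes.capture("top"); L=lambda i:cv2.resize(i,(400,400),interpolation=cv2.INTER_CUBIC)
cv2.imwrite("pics/s5.png",np.hstack([L(a[105:225,340:460]),L(b[135:235,100:220])]))
k=[-.062,-.036,.0]; B=[.5571,-.2299,.1741]; K=pose(np.array([k]),B)[0]
print(K)
rows([([*(K[:2]),.15],down(90+9.98),10,60)])
E
```

```text
16.43 [ 0.7556 -0.0492  0.2637] [[-0.87, -0.49, 0.0], [-0.49, 0.87, 0.0], [-0.0, -0.0, -1.0]] [1.5 1.4 0.3] 0.0514 [ -9.  51.  59.  98.   0. -38.]
[ 0.50227325 -0.27609553  0.        ]
[33.0, -7.1, 10.9, -0.0, -0.0, 1.9, 60.0] ,
[32.7, -8.2, 10.8, -0.0, -0.0, 1.9, 60.0] ,
[32.5, -9.2, 10.9, -0.0, -0.0, 1.8, 60.0] ,
[32.1, -10.3, 10.9, -0.0, -0.0, 1.9, 60.0] ,
[31.8, -11.3, 10.8, -0.0, -0.0, 1.9, 60.0] ,
[31.4, -12.4, 10.9, -0.1, -0.1, 1.9, 60.0] ,
[31.0, -13.5, 10.8, 0.0, 0.0, 1.9, 60.0] ,
[30.5, -14.4, 10.8, 0.0, 0.0, 1.9, 60.0] ,
[30.0, -15.5, 10.8, 0.0, 0.0, 1.8, 60.0] ,
[29.6, -16.4, 10.8, 0.0, 0.0, 1.9, 60.0] ,
```

View pics/s5.png

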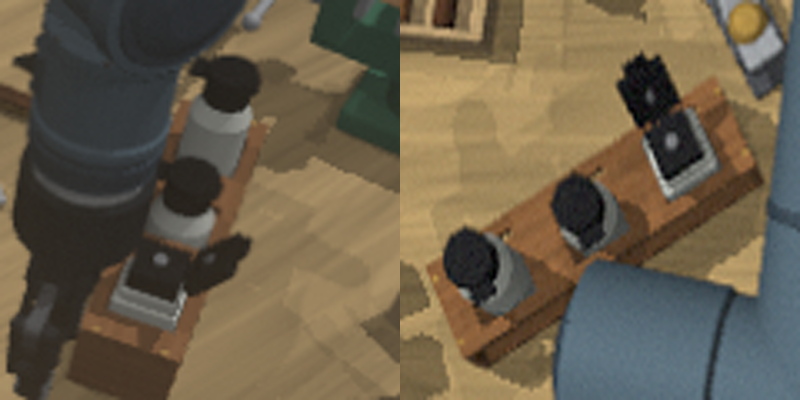

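Both caps are right: oil shut at (235,80), cleaner wide open at (220,265) in the scene crop. Next, the bar knob.

>>> arm_command:
  steps:
    - [33,-7,0,0,0,1.9,60]
    - [33,-8,11,0,0,1.9,60]
    - [32,-9,11,0,0,1.9,60]
    - [32,-10,11,0,0,1.9,60]
    - [32,-11,11,0,0,1.9,60]
    - [31,-12,11,0,0,1.9,60]
    - [31,-13,11,0,0,1.9,60]
    - [31,-14,11,0,0,1.9,60]
    - [30,-16,11,0,0,1.9,60]
    - [30,-16,11,0,0,1.9,60]
    - [0,0,10,0,0,0,60]

```text
time: 17.9
tcp_pos: [0.4985, -0.2691, 0.1539]
ee_rot: [[-0.985, -0.175, 0.001], [-0.175, 0.985, -0.001], [-0.001, -0.001, -1.0]]
force: [-0.2, -0.3, 0.1]
gripper_width: 0.0516
finger_force: 0.0
```

```bash
python3 - <<'E'
from pl import *; from h import *
st(); c=wcam(); im=eyes.capture("wrist"); B=[.5571,-.2299,.1741]
for q in proj(pose(np.array([[-.062,-.036,.0685]])+cyl(0,12,0,0),B),c): cv2.circle(im,tuple(int(v) for v in q),1,(0,255,255),-1)
for q in proj(pose(box(54,70,-55,-17,40,40),B),c): cv2.circle(im,tuple(int(v) for v in q),2,(0,0,255),-1)
cv2.imwrite("pics/w6.png",im)
rows([([.5023,-.2761,.049],down(99.98),4,60)])
E
```

```text
17.9 [ 0.4985 -0.2691  0.1539] [[-0.98, -0.17, 0.0], [-0.17, 0.98, -0.0], [-0.0, -0.0, -1.0]] [-0.2 -0.3  0.1] 0.0516 [-35.  23.  -7.  61.   0. -45.]
[-0.5, -2.2, 25.9, 0.0, 0.0, 0.0, 60.0] ,
[-0.5, -2.2, 25.8, 0.0, 0.0, 0.1, 60.0] ,
[-0.6, -2.2, 25.9, 0.0, 0.0, 0.0, 60.0] ,
[-0.5, -2.2, 25.9, 0.1, 0.0, 0.1, 60.0] ,
```

View pics/w6.png

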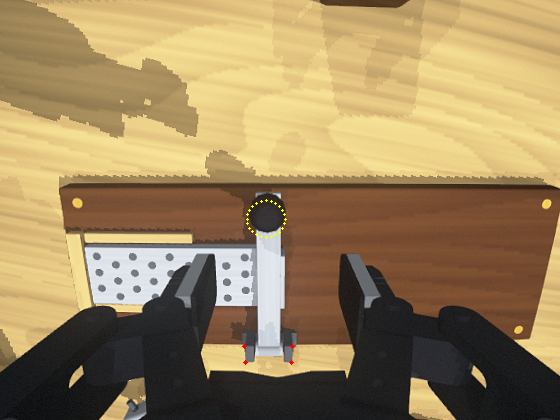

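The knob is at (267,213), 3 mm nearer the robot than the fit. I descend, grip it, and follow with a swing plan.

>>> arm_command:
  steps:
    - [1,-4,25,0,0,0,60]
    - [0,-4,26,0,0,0,60]
    - [0,0,26,0,0,0,60]
    - [0,0,26,0,0,0,60]
    - [0,0,2,0,0,0,60]
    - [0,0,0,0,0,0,20]
    - [0,0,0,0,0,0,15]
    - [0,0,0,0,0,0,15]
  grip_force: 30

```text
time: 18.95
tcp_pos: [0.5011, -0.2757, 0.0502]
ee_rot: [[-0.984, -0.178, 0.003], [-0.178, 0.984, 0.001], [-0.003, 0.0, -1.0]]
force: [0.3, 5.1, 6.2]
gripper_width: 0.0226
finger_force: 29.7
```

```bash
python3 - <<'E'
from pl import *
st(); o=arm.get_obs(); p=np.array(o["tcp_pos"]);R0=np.array(o["ee_rot"])
e=np.array([.985,.173,0]); z=np.array([0,0,1.]); ay=np.array([-.173,.985,0])
off=0.011 # grasp point behind TCP
g=p-off*R0[:,2]
H=g+.124*e; H[2]=.0325; rk=np.array([-.124,g[2]-.0325])
w=[]
for th in np.arange(8,113,8):
    t=np.radians(th); u=rk[0]*np.cos(t)+rk[1]*np.sin(t); h=-rk[0]*np.sin(t)+rk[1]*np.cos(t)
    # tilt fingers outward (tool z leans to +e): rotation about -ay
    ti=min(35,max(0,(th-16)*.6)); Q=Ro.from_rotvec(-np.radians(ti)*ay).as_matrix()@R0
    w.append((H+u*e+h*z+off*Q[:,2],Q,1,15))
print(H,w[-1][0],w[-1][1][:,2]); rows(w)
E
```

```text
18.95 [ 0.5011 -0.2757  0.0502] [[-0.98, -0.18, 0.0], [-0.18, 0.98, 0.0], [-0.0, 0.0, -1.0]] [0.3 5.1 6.2] 0.0226 [-35.  28. -14.  47.   0. -46.]
[ 0.6231661  -0.25423719  0.0325    ] [ 0.70141167 -0.24048882  0.12771027] [ 0.56716884  0.10013664 -0.81749138]
[-5.3, -0.0, -17.0, -0.0, -0.0, 0.0, 15.0] ,
[-7.5, -0.1, -16.0, -0.0, -0.0, 0.0, 15.0] ,
[-10.7, -0.0, -14.9, 0.0, -4.8, -0.0, 15.0] ,
[-13.7, -0.1, -12.4, 0.1, -4.8, -0.0, 15.0] ,
[-16.1, -0.1, -9.2, -0.0, -4.8, -0.0, 15.0] ,
[-17.8, -0.0, -5.7, 0.0, -4.8, -0.0, 15.0] ,
[-18.6, -0.1, -1.7, 0.0, -4.8, -0.0, 15.0] ,
[-18.5, -0.1, 2.1, 0.1, -4.8, -0.0, 15.0] ,
[-17.6, -0.1, 6.1, -0.0, -4.8, -0.0, 15.0] ,
[-15.2, -0.1, 9.6, -0.0, -1.4, -0.0, 15.0] ,
[-13.2, -0.1, 11.9, -0.0, -0.0, -0.0, 15.0] ,
[-11.3, -0.1, 13.7, -0.0, -0.0, -0.0, 15.0] ,
[-9.4, -0.0, 15.1, -0.0, -0.0, -0.0, 15.0] ,
[-7.1, -0.0, 16.2, -0.0, -0.0, -0.0, 15.0] ,
```

>>> arm_command:
  steps:
    - [-5,0,-17,0,0,0,15]
    - [-7.5,0,-16,0,0,0,15]
    - [-10.5,0,-15,0,-4.8,0,15]
    - [-13.5,0,-12.5,0,-4.8,0,15]
    - [-16,0,-9,0,-4.8,0,15]
    - [-18,0,-5.5,0,-4.8,0,15]

```text
time: 19.7
tcp_pos: [0.5623, -0.2649, 0.1331]
ee_rot: [[-0.93, -0.175, 0.322], [-0.166, 0.985, 0.057], [-0.327, -0.0, -0.945]]
force: [-9.5, 2.6, 9.1]
gripper_width: 0.0227
finger_force: 32.3
```

>>> arm_command:
  steps:
    - [-18.5,0,-1.5,0,-4.8,0,15]
    - [-18.5,0,2,0,-4.8,0,15]
    - [-17.5,0,6,0,-4.8,0,15]
    - [-15,0,9.5,0,-1.4,0,15]
    - [-13,0,12,0,0,0,15]
    - [-11.5,0,13.5,0,0,0,15]
    - [-9.5,0,15,0,0,0,15]

```text
time: 20.58
tcp_pos: [0.6876, -0.2428, 0.1388]
ee_rot: [[-0.802, -0.18, 0.57], [-0.148, 0.984, 0.102], [-0.579, -0.002, -0.815]]
force: [0.5, 4.4, 5.5]
gripper_width: 0.0224
finger_force: 35.1
```

>>> arm_command:
  steps:
    - [0,0,0,0,0,0,50]
    - [0,0,0,0,0,0,60]
    - [0,0,-30,0,0,0,60]
    - [0,0,-50,0,0,0,60]
    - [0,0,-50,0,5,0,60]

```text
time: 21.2
tcp_pos: [0.6069, -0.2561, 0.2396]
ee_rot: [[-0.856, -0.175, 0.486], [-0.151, 0.985, 0.089], [-0.494, 0.003, -0.869]]
force: [1.6, -0.6, -0.4]
gripper_width: 0.0517
finger_force: 0.0
```

```bash
python3 - <<'E'
from pl import *; from h import *
st()
B=[.5571,-.2299,.1741]; G=pose(np.array([[0.,-.060,0]]),B)[0]; print(G)
rows([([*(G[:2]),.15],down(9.98+180),10,78)])
print()
rows([([*(G[:2]),.15],down(9.98),10,78)])
E
```

```text
21.2 [ 0.6069 -0.2561  0.2396] [[-0.86, -0.18, 0.49], [-0.15, 0.98, 0.09], [-0.49, 0.0, -0.87]] [ 1.6 -0.6 -0.4] 0.0517 [-38.  13. -14.  42.  22. -44.]
[ 0.56749331 -0.28899297  0.        ]
[8.3, -2.6, 5.6, -2.3, 2.3, -8.8, 78.0] ,
[8.4, -1.5, 5.8, -2.3, 2.4, -8.7, 78.0] ,
[8.3, -0.5, 6.2, -2.3, 2.3, -8.8, 78.0] ,
[8.0, 0.5, 6.4, -2.3, 2.3, -8.8, 78.0] ,
[7.6, 1.4, 6.8, -2.3, 2.4, -8.8, 78.0] ,
[7.0, 2.3, 7.3, -2.3, 2.3, -8.8, 78.0] ,
[6.4, 3.0, 7.5, -2.3, 2.3, -8.7, 78.0] ,
[5.5, 3.6, 8.0, -2.4, 2.4, -8.8, 78.0] ,
[4.6, 4.1, 8.3, -2.3, 2.3, -8.8, 78.0] ,
[3.6, 4.3, 8.7, -2.3, 2.4, -8.7, 78.0] ,

[8.3, -2.6, 5.6, 2.3, 2.3, 8.8, 78.0] ,
[7.6, -3.6, 6.0, 2.4, 2.3, 8.8, 78.0] ,
[6.7, -4.4, 6.5, 2.3, 2.3, 8.8, 78.0] ,
[5.8, -5.1, 6.9, 2.4, 2.3, 8.7, 78.0] ,
[4.6, -5.5, 7.3, 2.3, 2.3, 8.8, 78.0] ,
[3.4, -5.9, 7.8, 2.3, 2.3, 8.8, 78.0] ,
[2.2, -6.1, 8.1, 2.4, 2.3, 8.8, 78.0] ,
[1.0, -5.9, 8.4, 2.3, 2.3, 8.8, 78.0] ,
[-0.3, -5.6, 8.7, 2.4, 2.3, 8.8, 78.0] ,
[-1.5, -5.1, 8.8, 2.3, 2.4, 8.8, 78.0] ,
```

>>> arm_command:
  steps:
    - [8,-3,5,2.3,2.3,8.8,78]
    - [8,-3.5,6,2.3,2.3,8.8,78]
    - [7,-4.5,6.5,2.3,2.3,8.8,78]
    - [6,-5,7,2.4,2.3,8.8,78]
    - [4.5,-5.5,7,2.3,2.3,8.8,78]
    - [3.5,-6,8,2.3,2.3,8.8,78]
    - [2,-6,8,2.4,2.3,8.8,78]
    - [1,-6,8,2.3,2.3,8.8,78]
    - [0,-5.5,9,2.3,2.3,8.8,78]
    - [-1.5,-5,9,2.3,2.4,8.8,78]
    - [0,0,0,0,0,0,78]

```text
time: 22.58
tcp_pos: [0.571, -0.2903, 0.1506]
ee_rot: [[-0.175, 0.985, 0.007], [0.985, 0.175, 0.002], [0.001, 0.007, -1.0]]
force: [-1.0, -0.3, -0.8]
gripper_width: 0.0665
finger_force: 0.0
```

```bash
python3 - <<'E'
from pl import *; from h import *
st(); c=wcam(); im=eyes.capture("wrist"); B=[.5571,-.2299,.1741]
for q in proj(pose(box(-25,25,-180,-30,28,28),B),c): cv2.circle(im,tuple(int(v) for v in np.clip(q,-999,999)),2,(0,0,255),-1)
a=eyes.capture("top")[140:245,240:390]
cv2.imwrite("pics/w7.png",np.hstack([cv2.resize(im,(480,360)),cv2.resize(a,None,fx=2.1,fy=360/105,interpolation=cv2.INTER_CUBIC)]))
G=pose(np.array([[0.,-.060,0]]),B)[0]
rows([([*(G[:2]),.15],down(9.98),1,78)])
E
```

```text
22.57 [ 0.571  -0.2903  0.1506] [[-0.17, 0.98, 0.01], [0.98, 0.17, 0.0], [0.0, 0.01, -1.0]] [-1.  -0.3 -0.8] 0.0665 [-33.  31.   6.  65.   0.  47.]
[1.6, -3.8, 1.8, 0.6, 0.0, 0.1, 78.0] ,
```

View pics/w7.png

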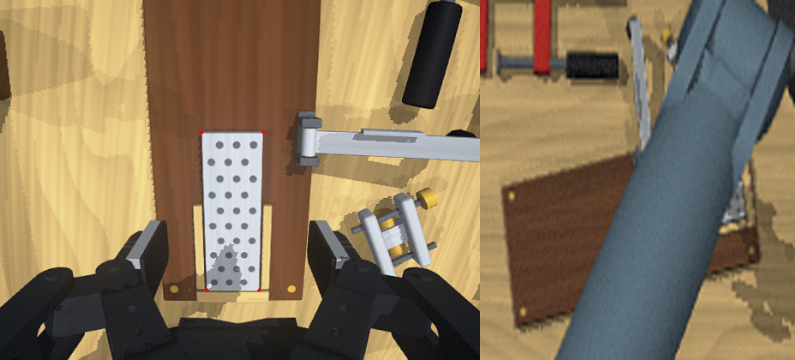

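The bar lies folded back at (400,140), and the plate matches the prediction at (235,210). Next I grip its free end and slide.

>>> arm_command:
  steps:
    - [1.5,-4,30,0.4,0,0,78]
    - [0,0,40,0,0,0,78]
    - [0,0,35,0,0,0,78]
    - [0,0,12,0,0,0,78]
    - [0,0,6,0,0,0,78]
    - [0,0,0,0,0,0,50]
    - [0,0,0,0,0,0,40]
    - [0,0,0,0,0,0,40]
    - [0,0,0,0,0,0,40]
  grip_force: 40

```text
time: 23.8
tcp_pos: [0.5688, -0.2891, 0.0303]
ee_rot: [[-0.174, 0.985, 0.004], [0.985, 0.174, -0.001], [-0.002, 0.004, -1.0]]
force: [-2.1, 0.7, 6.7]
gripper_width: 0.0478
finger_force: 42.4
```

>>> arm_command:
  steps:
    - [8,0,-1,0,0,0,40]
    - [12,0,0,0,0,0,40]
    - [18,0,0,0,0,0,40]
    - [18,0,0,0,0,0,40]
    - [18,0,0,0,0,0,40]
    - [18,0,0,0,0,0,40]
    - [18,0,0,0,0,0,40]
    - [18,0,0,0,0,0,40]
    - [18,0,0,0,0,0,40]
    - [18,0,0,0,0,0,40]
    - [18,0,0,0,0,0,40]
    - [14,0,0,0,0,0,40]

```text
time: 25.3
tcp_pos: [0.534, -0.0949, 0.0303]
ee_rot: [[-0.175, 0.985, 0.003], [0.985, 0.175, -0.001], [-0.002, 0.003, -1.0]]
force: [1.4, -5.8, 4.6]
gripper_width: 0.0482
finger_force: 42.4
```

>>> arm_command:
  steps:
    - [0,0,0,0,0,0,40]
    - [0,0,0,0,0,0,70]
    - [0,0,0,0,0,0,78]
    - [0,0,-30,0,0,0,78]
    - [0,0,-60,0,0,0,78]
    - [0,-40,-45,0,0,0,78]
    - [0,-60,0,0,0,0,78]
    - [0,-60,0,0,0,0,78]
    - [0,0,0,0,0,0,78]

```text
time: 26.42
tcp_pos: [0.3698, -0.1214, 0.1626]
ee_rot: [[-0.171, 0.985, -0.005], [0.985, 0.171, 0.004], [0.005, -0.004, -1.0]]
force: [0.1, 0.8, -0.5]
gripper_width: 0.0666
finger_force: 0.0
```

```bash
python3 - <<'E'
from pl import *; from h import *
st(); im=eyes.capture("scene"); ct=eyes.capture("top"); c=cam("scene"); B=[.5571,-.2299,.1741]
for q in proj(pose(box(-25,25,15,165,28,28),B),c): cv2.circle(im,tuple(int(v) for v in q),1,(0,0,255),-1)
cv2.imwrite("pics/end.png",np.hstack([cv2.resize(im[90:330,150:430],(420,360),interpolation=cv2.INTER_CUBIC),cv2.resize(ct[90:260,90:400],(380,360),interpolation=cv2.INTER_CUBIC)]))
for n in("scene","top"): print([(np.round(d["location"],3),round(d["p"],2)) for d in recognise(n,"plate")][:2])
print(pose(np.array([[0,.09,.028]]),B))
E
```

```text
26.43 [ 0.3698 -0.1214  0.1626] [[-0.17, 0.99, -0.0], [0.99, 0.17, 0.0], [0.01, -0.0, -1.0]] [ 0.1  0.8 -0.5] 0.0666 [-28.   3. -31.  56.   0.  53.]
[(array([ 0.542, -0.141,  0.029]), 0.9), (array([ 0.467, -0.589,  0.013]), 0.75)]
[(array([ 0.46 , -0.594,  0.006]), 0.76), (array([0.668, 0.204, 0.117]), 0.66)]
[[ 0.54151004 -0.14126054  0.028     ]]
```

View pics/end.png

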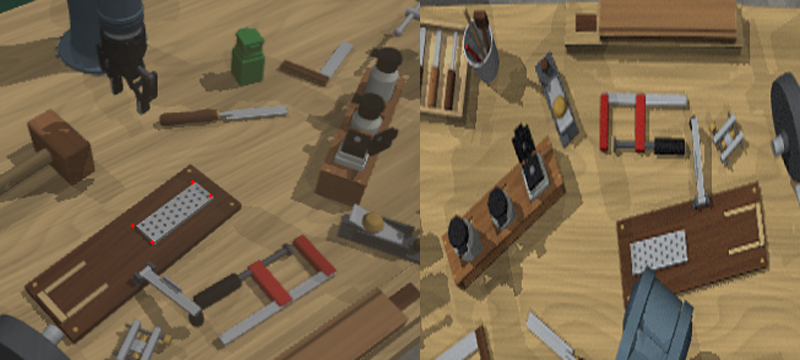

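The plate lies on the bare end at (173,212), the bar is folded back at (170,295), and the cleaner cap is open and the oil cap shut. The other tools are where they were. Handing in.

```bash
python3 -c "
from plant import arm
print(arm.sign_off())"
```

```text
the job is handed in; nothing more can be done
None
```

I handed the job in after about 26 s: the oil cap is pressed shut, the cleaner cap is wide open, the keeper bar is folded over to the back, and the plate was slid without lifting to the bare end of the board; the final pictures show the spare still shut, all three bottles standing in the rack and the other tools where they were.

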